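# Dispense the dark rolling pin

### The arm

A 6-joint arm with a two-finger parallel gripper is mounted at the origin on the work surface. World frame = base frame: x ahead of the robot, y to its left, z up, the work surface at z = 0. Lengths are in m, angles in degrees, forces in N, time in s.
With the tool pointing down it reaches from about 0.325 to 0.85 m from the base axis. Payload 15.5 kg.
Tool frame: the origin (TCP) lies between the finger pads; the fingertips stand bot.tip_reach ahead of it and the grasp point (between the pads) is the TCP (bot.tip_reach is the distance from the TCP to the fingertips, in m); z points along the fingers, y is the line along which they close (so a half turn about z gives the same grasp; the last joint's range is limited). The gripper opens to 91 mm and grips with 3 to 60 N. Pads are 32 mm wide; open, the fingers measure 118 mm over their backs; the gripper's body (76 mm by 178 mm) begins 60 mm behind the grasp point.
Start: joints at [66.721, 28.281, 77.091, -0, 74.628, -5.472], TCP at [0.191, 0.595, 0.233] pointing down, gripper open.
Joint ranges: [-166.48, 166.48], [-47.26, 123.95], [12.59, 153.08], [-70.14, 250.14], [6.76, 159.57], [-176.63, 176.63]. Speed limits (degrees/s): [108.29, 108.29, 147.25, 172.46, 172.46, 172.46].

### API

Orientations are given as [roll, pitch, yaw] about the fixed x, y, z axes, in that order (R = Rz(yaw) Ry(pitch) Rx(roll)).
In Python, from station import observe, optics, ticket, bot gives the robot as it stands. The module is installed in compiled form; this text tells all that it offers.
- The arm moves only by the shell command python3 -m inch 'ROWS'. ROWS is JSON, a list of rows, each an object of numbers: "tx", "ty", "tz": the shift along the tool's x, y, z in m; "rx", "ry", "rz": the turn, a rotation vector about the tool's x, y, z in degrees; "grip": the finger opening in m, from 0 to 0.0912. In form: [{"tx": .., "ty": .., "tz": .., "rx": .., "ry": .., "rz": .., "grip": ..}, ...]. A call has exactly 5 rows; each row is the pose to reach, as a shift and turn from the pose commanded when the call began, along the tool's axes at that moment; what a row does not reach only later rows make up. A row lasts 1/8 s, in which the tool goes at most 62.5 mm and 10.7 degrees, less where a joint would pass 70% of its speed; a pose out of reach is approached as far as the arm can. A call with a gripper value outside its range is refused whole. The fingers move at their own pace and stop on an object; the grip force is fixed at half the most. Time passes only in rows, so rows that repeat a pose let the fingers close, or fill a call up. It gives the time, the measured TCP pose, the force, the opening and the grip force at its end, in the units of the state.
- observe(): the state, without advancing time (a new reading comes with each control period).
- optics.get_image(name): name is "scene" or "top" or "wrist"; returns a dict with "pixels" (420x560x3 uint8, red, green, blue), "range_z" (420x560 float32, m along the optical axis (not along the pixel's ray), 0 where there is no reading), "K" (3x3 intrinsics, pixels), "D" ([k1, k2, p1, p2, k3] as OpenCV has them; the pictures are not rectified), "R" (3x3) and "t" (3): a world point X has camera coordinates R X + t. Camera axes: x right, y down, z forward; pixel columns grow to the right and rows downward; lengths in m; the calibration is good to about 2 mm. A picture is of the moment at which its call begins.
- ticket.hand_in(): hands the job in; it is judged then, once.
The state is a dict: "clock": time; "q": joint angles; "joint_velocities": joint speeds; "effort": joint torques, N m; "tool_pos": TCP position; "orientation": TCP orientation; "contact_force": force on the tool from outside, world axes, zero at the start; "torque": the same for the moment, N m; "width": finger opening in m; "finger_force": force on a finger pad.
Only numpy, scipy, OpenCV 4.12 (cv2) and the standard library are available. Lean on these libraries where they do the work, as an engineer would, in place of code of your own. Each camera call takes 0.05 s, during which the arm holds its last target. There are 200 camera calls.

### The job

Slide the catch tray along its rails, all the way to the end stop in front of the lane that holds the dark rolling pin, by pushing on one of its yellow ends. Then press that lane's red pedal down with the fingertips and keep it down until the dark pin has rolled out under the gate into the tray, and let go so that the gate drops shut again. Do not touch or pick up the pins, leave the light pin's gate shut, and do not disturb the other goods.

Things in the scene. Friction and masses are not known exactly. Their poses are not given: they have to be found in the camera images.
- dispenser: fixed wooden dispenser, two lanes sloping down to its -x side (towards the robot). Origin on the table under its centre; x points from tray to pedals, y left. Box x -72 to 54, y -135 to 135 mm, walls 78 mm high, lever posts at x = 5 to 112 mm high. The tray's bed: x -160 to -70, 8 mm high, end ribs 12 mm high at y = +-153. Lane centres y = +66 (left), -66 mm (right). Place and yaw vary.
- tray (a joint): position of the catch tray along dispenser y, m: 0 = middle, +0.066 = end stop in front of the left lane, -0.066 = end stop in front of the right lane. It slides with about 1.5 N of friction and stays where it is left.
- tray_mid (a point): centre of the steel catch tray just above its floor, 16 mm above the table, at dispenser x = -115 mm; axes parallel to the dispenser's. Tray 80 (x) x 160 (y) mm outside. Its two yellow end walls (5 mm thick, outer faces 80 mm either side of this point along y, from 8 to 50 mm above the table) are what one pushes on; front wall top 42 mm, back wall 30 mm high.
- lever_left (a joint): rocking lever of the left lane, rad: 0 = gate shut, 0.42 = pedal at its bottom stop, gate fully up. The pin passes from about 0.33 on and needs about 1 s to roll out. Pivot at dispenser x = 5 mm, 100 mm above the table, axis along y; red pedal 100 mm to its +x side, clear gate plate (6 x 74 x 54 mm) 68 mm to its -x side, lower edge 50 mm above the table when shut.
- lever_right (a joint): rocking lever of the right lane, rad: 0 = gate shut, 0.42 = pedal at its bottom stop, gate fully up. The pin passes from about 0.33 on and needs about 1 s to roll out. Pivot at dispenser x = 5 mm, 100 mm above the table, axis along y; red pedal 100 mm to its +x side, clear gate plate (6 x 74 x 54 mm) 68 mm to its -x side, lower edge 50 mm above the table when shut.
- pedal_left (a point): red pedal of the left lane, plate 40 (x) x 50 (y) x 6 mm; the point is the centre of its upper face, where one presses straight down; z is the plate's normal, level at rest. At rest the point is 131 mm above the table; fully pressed it is 43 mm lower and 4 mm farther along dispenser +x. Takes about 2 N to start, 7 N at the bottom; springs back when let go. Free space below.
- pedal_right (a point): red pedal of the right lane, plate 40 (x) x 50 (y) x 6 mm; the point is the centre of its upper face, where one presses straight down; z is the plate's normal, level at rest. At rest the point is 131 mm above the table; fully pressed it is 43 mm lower and 4 mm farther along dispenser +x. Takes about 2 N to start, 7 N at the bottom; springs back when let go. Free space below.
- dark_pin: small rolling pin, dark wood with black handles: barrel 28 mm in diameter and 80 mm long, 118 mm overall along its y axis, about 60 g; origin at its centre (turns as it rolls). Starts behind the gate of either lane, centre 62 mm above the table (dispenser-frame y about +66 mm in the left lane, -66 in the right). Lying in the tray its centre is about 25 to 30 mm above the table.
- light_pin: the same rolling pin in light wood with light wood handles, in the other lane; must stay there.
- pepper_mill: bystander: dark wooden pepper mill, 54 mm wide, 133 mm high, beside the dispenser on its left; origin under its centre
- egg_cup: bystander: orange egg cup, 44 mm wide, 55 mm high, behind the dispenser between the pedals; origin under its centre
- spoon_crock: bystander: white crock of wooden spoons, 100 mm wide, about 260 mm high, far right; origin under its centre
- wooden_spoon: bystander: wooden spoon lying to the right
- spatula: bystander: spatula with black handle lying to the right
- mallet: bystander: wooden mallet lying to the left
- chopping_board: bystander: chopping board 160 x 240 x 16 mm lying at the far left
There are look-alikes about, which are no part of the job. Leave any purple or turquoise look-alike of the dark_pin alone.

How it is judged (in metres and radians):
On the way, in this order (a step that is already met when the one before it is completed fails the run):
1. the tray stands at the end stop (within 10 mm) in front of the dark pin's lane (((y of dark_pin in the frame of dispenser above 0 m and value of joint tray above 0.056 m) or (y of dark_pin in the frame of dispenser below 0 m and value of joint tray below -0.056 m)) and value of joint each of lever_left, lever_right below 0.05 rad), for 0.1 s.
2. the fingers press that lane's pedal down (((y of dark_pin in the frame of dispenser above 0 m and value of joint tray above 0.056 m and value of joint lever_left above 0.15 rad and contact force between the fingers and lever_left_c3 above 0.5 N) or (y of dark_pin in the frame of dispenser below 0 m and value of joint tray below -0.056 m and value of joint lever_right above 0.15 rad and contact force between the fingers and lever_right_c3 above 0.5 N))), for 0.05 s.
3. the dark pin has rolled into the tray (x of dark_pin in the frame of tray_mid between -0.04 and 0.04 m and y of dark_pin in the frame of tray_mid between -0.025 and 0.025 m and z of dark_pin in the frame of tray_mid between 0 and 0.028 m and linear speed of dark_pin below 0.03 m/s), for 0.1 s.
At the end, for the whole second after the job is handed in: the dark pin lies at rest in the catch tray, the tray stands within 10 mm of the end stop in front of that lane, both gates are shut (levers below 0.05 rad), and the light pin is still behind its gate (within 15 mm of its start) (all of step 1 and all of step 3 and distance of light_pin from where it was at the start of the episode below 0.015 m); the robot touches nothing.
It fails at once if a pin was touched by the robot (contact force between any of the fingers, the arm and dark_pin above 0.5 N or contact force between any of the fingers, the arm and light_pin above 0.5 N).
It fails at once if a pin was lifted (height (world z) of any of dark_pin, light_pin above 0.085 m).
It fails at once if the light pin's gate was raised ((y of light_pin in the frame of dispenser above 0 m and value of joint lever_left above 0.12 rad) or (y of light_pin in the frame of dispenser below 0 m and value of joint lever_right above 0.12 rad)).
It fails at once if other goods were disturbed (moved over 30 mm or tipped) (distance of any of pepper_mill, egg_cup, spoon_crock, wooden_spoon, spatula, mallet, chopping_board from where it was at the start of the episode above 0.03 m or angle between any of pepper_mill, egg_cup, spoon_crock's own z axis and vertical above 0.5 rad).
It also fails if it takes over 48 s, if anything falls off the work surface, if the arm or the gripper's body presses on something with over 40 N, if the wrist force passes 120 N, or if a joint passes its speed limit or range.

## Working session

There is one attempt and no reset: what is moved stays moved. The work goes in short steps, Python scripts to look and compute and a shell command to move; the robot and the scene stay as the last step left them, time stands still between calls to the robot, and variables do not carry over. Pictures are saved under pics/ and viewed, at most 10 in all, crops included, and the job is handed in when it is done.

```bash
mkdir -p pics; python3 - <<'E'
from station import observe, optics, bot
import cv2,numpy as np
print(observe(),bot.tip_reach)
for n in ("scene","top"):
    d=optics.get_image(n); np.savez(f"{n}0.npz",**d); cv2.imwrite(f"pics/{n}0.png",d["pixels"][:,:,::-1]); print(n,d["t"],-d["R"].T@d["t"])
E
```

```text
{'clock': 0.0, 'q': array([ 6.67226769e+01,  2.83150795e+01,  7.71292177e+01, -3.14155996e-03,
        7.46265496e+01, -5.47225041e+00]), 'joint_velocities': array([ 0.03497028,  0.00913257, -0.00635359, -0.03888925, -0.0177371 ,
       -0.00547783]), 'effort': array([ 5.59831624e-04, -8.78851032e+01, -3.81861770e+01,  7.09054526e-02,
        5.32704731e-02, -1.56275878e-04]), 'tool_pos': array([0.19098524, 0.59471831, 0.23232379]), 'orientation': array([-1.79929187e+02, -3.74188901e-03,  1.62195760e+02]), 'contact_force': array([-0.29873423,  1.0937834 ,  0.83554179]), 'torque': array([-0.01792148, -0.04284498,  0.00953344]), 'finger_force': 0.0, 'width': 0.09106969107553643} 0.019
scene [-0.38369883 -0.10547641  1.51930306] [ 0.96218284 -0.86622895  0.88909136]
top [-0.04462318  0.49237314  1.43833381] [ 0.36177072 -0.03921425  1.47675688]
```

View pics/scene0.png

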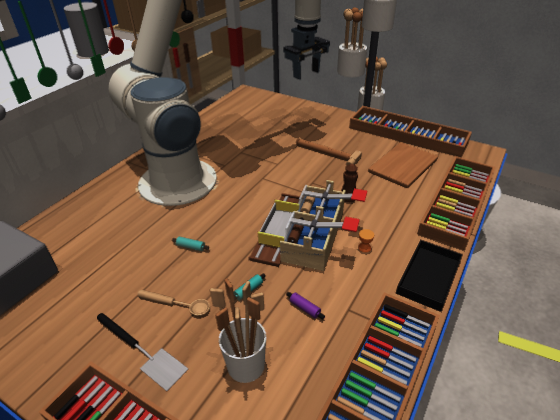

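View pics/top0.png

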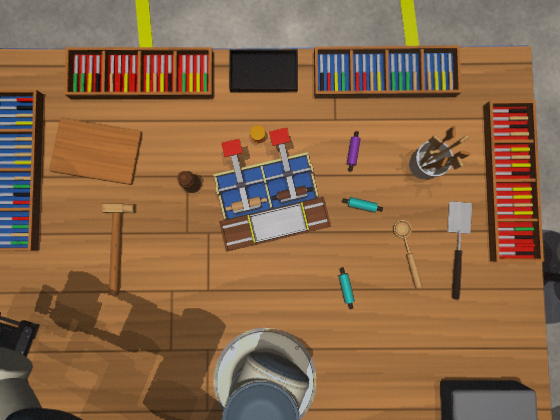

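The top view looks along world -z, with image up = +x and image left = +y. Red pedals are at about (232,147) and (280,136), and the tray is at (279,222), already somewhat to the right. I'll enlarge it and measure.

```bash
cat > h.py <<'E'
import cv2,numpy as np
def pts(d,u,v,z=None):
    "pixel -> world; with z: intersect plane of that height, else use depth"
    n=cv2.undistortPoints(np.array([[[u,v]]],float),d["K"],d["D"])[0,0]
    r=d["R"].T@np.array([n[0],n[1],1]); c=-d["R"].T@d["t"]
    if z is None:
        return c+r*float(d["range_z"][int(round(v)),int(round(u))])
    return c+r*(z-c[2])/r[2]
E
python3 - <<'E'
import cv2,numpy as np
from h import *
d=dict(np.load("top0.npz")); p=d["pixels"]
cv2.imwrite("pics/crop0.png",cv2.resize(p[120:260,170:340,::-1],None,fx=4.7,fy=4.2857,interpolation=cv2.INTER_CUBIC)[:600,:800])
hsv=cv2.cvtColor(p,cv2.COLOR_RGB2HSV)
m=((hsv[...,0]<5)|(hsv[...,0]>175))&(hsv[...,1]>190)&(hsv[...,2]>110); m[:120]=0;m[170:]=0;m[:,:215]=0;m[:,310:]=0
n,l,s,c=cv2.connectedComponentsWithStats(m.astype(np.uint8))
P=[]
for i in range(1,n):
    if s[i,4]>60: 
        q=pts(d,*c[i],z=.131); P.append(q); print(c[i],s[i],q,pts(d,*c[i]))
P=sorted(P,key=lambda q:-q[1]); e=P[0]-P[1]; print("pedal dist",np.hypot(*e[:2]),"yaw",np.degrees(np.arctan2(-e[0],e[1])))
y=np.arctan2(-e[0],e[1]); X=np.array([np.cos(y),np.sin(y)]);Y=np.array([-np.sin(y),np.cos(y)])
o=(P[0]+P[1])[:2]/2-.105*X; print("origin",o)
m=(hsv[...,0]>22)&(hsv[...,0]<34)&(hsv[...,1]>130)&(hsv[...,2]>100); m[:195]=0;m[250:]=0;m[:,:215]=0;m[:,335:]=0
n,l,s,c=cv2.connectedComponentsWithStats(m.astype(np.uint8))
for i in range(1,n):
    if s[i,4]>10:
        q=pts(d,*c[i],z=.05)[:2]-o; print("yel",c[i],s[i],q@X,q@Y)
E
```

```text
[279.23228346 136.23228346] [269 128  21  17 254] [ 0.66939473 -0.04764438  0.131     ] [ 0.66909277 -0.0476361   0.13232101]
[231.6023622  147.39370079] [222 139  20  18 254] [0.63955418 0.08042474 0.131     ] [0.64010623 0.08066251 0.12832551]
pedal dist 0.13149965391028043 yaw 13.116100751996838
origin [ 0.55221367 -0.00743694]
yel [304.27868852 215.75409836] [301 202   8  28  61] -0.11468879505590981 -0.08606805445184001
yel [250.875      228.28571429] [247 215   9  28  56] -0.11405825200514645 0.06819065021993584
```

View pics/crop0.png

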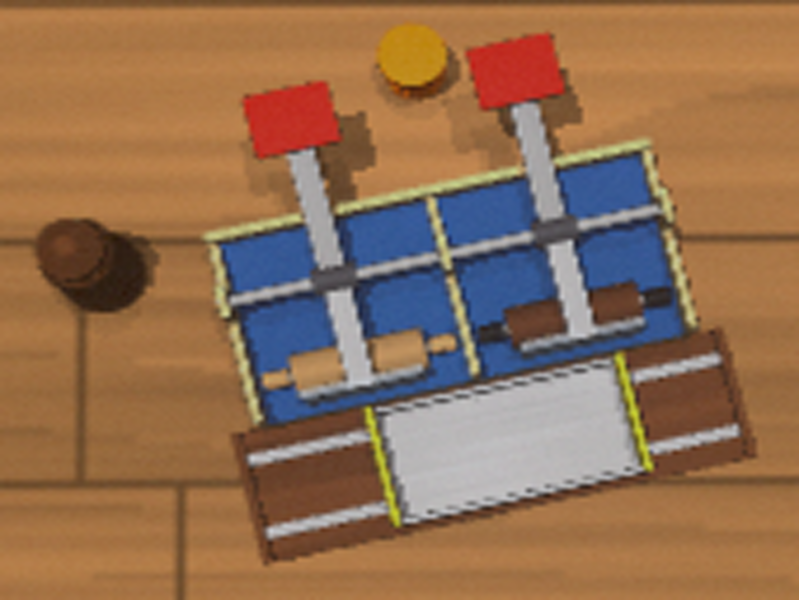

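The crop shows the dark pin (black handles) in the right lane at crop (575,315) and the light pin in the left lane. The tray is at about -0.01. I need to push the left yellow end towards -y, to -0.066.

```bash
cat >> h.py <<'E'
from scipy.spatial.transform import Rotation as Ro
O=np.array([0.5522,-0.0074]); YAW=13.1
Rd=Ro.from_euler("z",YAW,degrees=True).as_matrix()
def disp(x,y,z): return Rd@[x,y,z]+[*O,0]
def rel(x,y,z,yaw=YAW+180):
    "shift and turn from the present pose to a dispenser-frame TCP point, tool down"
    from station import observe
    s=observe(); R=Ro.from_euler("xyz",s["orientation"],degrees=True)
    T=Ro.from_euler("xyz",[180,0,yaw],degrees=True)
    print("t",np.round(R.inv().apply(disp(x,y,z)-s["tool_pos"]),4),"r",np.round((R.inv()*T).as_rotvec(degrees=True),2),
      "disp now",np.round(Rd.T@(s["tool_pos"]-[*O,0]),4),"F",np.round(s["contact_force"],1),s["clock"],s["width"])
E
python3 - <<'E'
from h import *
d=dict(np.load("top0.npz"))
for u,v,z in((188,181,.133),(258,132,.055)):print((Rd.T@(pts(d,u,v,z)-[*O,0])).round(3))
rel(-.125,.115,.2)
E
```

```text
[0.043 0.199 0.133]
[ 0.148 -0.014  0.055]
t [-0.3617 -0.4284  0.0328] r [-6.000e-02 -2.000e-02 -3.091e+01] disp now [-0.2153  0.6684  0.2324] F [ 0.1  1.5 -0.2] 0.1 0.09104735673895231
```

```bash
python3 -m inch '[{"tx":-0.04,"ty":-0.045,"tz":0,"rz":-10,"grip":0},{"tx":-0.08,"ty":-0.09,"tz":0,"rz":-20,"grip":0},{"tx":-0.12,"ty":-0.135,"tz":0,"rz":-31,"grip":0},{"tx":-0.16,"ty":-0.18,"tz":0,"rz":-31,"grip":0},{"tx":-0.2,"ty":-0.225,"tz":0,"rz":-31,"grip":0}]'; python3 -c "
from h import *
rel(-.125,.115,.15)"
```

```text
t [-0.3617 -0.4283  0.0828] r [-6.000e-02 -2.000e-02 -3.091e+01] disp now [-0.2153  0.6684  0.2324] F [ 0.1  1.5 -0.2] 0.1 0.09104735673895231$[0]: bad value
```

```bash
python3 -m inch '[{"tx":-0.04,"ty":-0.045,"tz":0.0,"rx":0.0,"ry":0.0,"rz":-10.0,"grip":0.0},{"tx":-0.08,"ty":-0.09,"tz":0.0,"rx":0.0,"ry":0.0,"rz":-20.0,"grip":0.0},{"tx":-0.12,"ty":-0.135,"tz":0.0,"rx":0.0,"ry":0.0,"rz":-31.0,"grip":0.0},{"tx":-0.16,"ty":-0.18,"tz":0.0,"rx":0.0,"ry":0.0,"rz":-31.0,"grip":0.0},{"tx":-0.2,"ty":-0.225,"tz":0.0,"rx":0.0,"ry":0.0,"rz":-31.0,"grip":0.0}]'; python3 -c "
from h import *
rel(-.125,.115,.15)"
```

```text
clock: 0.72
tool_pos: [0.3129, 0.3182, 0.2328]
orientation: [-180.0, 0.0, -166.7]
contact_force: [1.2, 0.3, 0.5]
width: 0.0443
finger_force: 0.0
t [-0.0336 -0.2564  0.0829] r [-0.    0.    0.15] disp now [-0.1593  0.3714  0.2328] F [1.2 0.3 0.5] 0.725 0.0442574955112378
```

```bash
python3 -m inch '[{"tx":-0.007,"ty":-0.052,"tz":0.015,"rx":0.0,"ry":0.0,"rz":0.0,"grip":0.0},{"tx":-0.014,"ty":-0.104,"tz":0.03,"rx":0.0,"ry":0.0,"rz":0.0,"grip":0.0},{"tx":-0.02,"ty":-0.156,"tz":0.045,"rx":0.0,"ry":0.0,"rz":0.0,"grip":0.0},{"tx":-0.027,"ty":-0.208,"tz":0.06,"rx":0.0,"ry":0.0,"rz":0.0,"grip":0.0},{"tx":-0.0335,"ty":-0.2565,"tz":0.08,"rx":0.0,"ry":0.0,"rz":0.0,"grip":0.0}]'; python3 - <<'E'
from h import *
from station import optics
rel(-.125,.115,.046)
d=optics.get_image("scene"); np.savez("s1.npz",**d)
cv2.imwrite("pics/s1.png",cv2.resize(d["pixels"][130:290,220:420,::-1],None,fx=3.7,fy=3.7))
E
```

```text
clock: 1.35
tool_pos: [0.4044, 0.0762, 0.1526]
orientation: [-180.0, 0.1, -166.8]
contact_force: [1.1, 0.9, 0.9]
width: 0.0
finger_force: 0.0
t [1.000e-04 1.000e-04 1.066e-01] r [-0.01  0.05  0.08] disp now [-0.125   0.1149  0.1526] F [1.1 0.9 0.9] 1.35 3.6605171054413465e-05
```

View pics/s1.png

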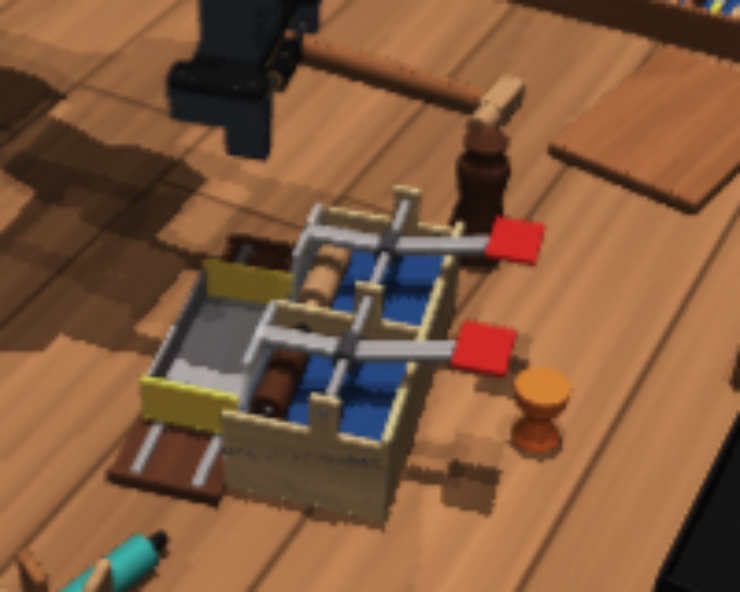

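The closed fingers hang beyond the tray's left yellow end (crop (245,140)), clear of the box and the mill. Next I descend.

```bash
python3 -m inch '[{"tx":0.0,"ty":0.0,"tz":0.03,"rx":0.0,"ry":0.0,"rz":0.0,"grip":0.0},{"tx":0.0,"ty":0.0,"tz":0.06,"rx":0.0,"ry":0.0,"rz":0.0,"grip":0.0},{"tx":0.0,"ty":0.0,"tz":0.085,"rx":0.0,"ry":0.0,"rz":0.0,"grip":0.0},{"tx":0.0,"ty":0.0,"tz":0.106,"rx":0.0,"ry":0.0,"rz":0.0,"grip":0.0},{"tx":0.0,"ty":0.0,"tz":0.106,"rx":0.0,"ry":0.0,"rz":0.0,"grip":0.0}]' ; python3 -m inch '[{"tx":0.0,"ty":-0.012,"tz":0.0,"rx":0.0,"ry":0.0,"rz":0.0,"grip":0.0},{"tx":0.0,"ty":-0.024,"tz":0.0,"rx":0.0,"ry":0.0,"rz":0.0,"grip":0.0},{"tx":0.0,"ty":-0.036,"tz":0.0,"rx":0.0,"ry":0.0,"rz":0.0,"grip":0.0},{"tx":0.0,"ty":-0.048,"tz":0.0,"rx":0.0,"ry":0.0,"rz":0.0,"grip":0.0},{"tx":0.0,"ty":-0.06,"tz":0.0,"rx":0.0,"ry":0.0,"rz":0.0,"grip":0.0}]'; python3 -c "
from h import *
rel(-.125,.0275,.046)"
```

```text
clock: 2.02
tool_pos: [0.4029, 0.0779, 0.046]
orientation: [180.0, -0.2, -166.8]
contact_force: [0.3, -0.3, -0.4]
width: 0.0002
finger_force: 0.0
clock: 2.65
tool_pos: [0.4178, 0.0185, 0.0471]
orientation: [-180.0, 0.0, -166.8]
contact_force: [0.2, 2.6, 1.6]
width: 0.0001
finger_force: 1.1
t [-0.     -0.0282  0.0011] r [-0.01  0.02  0.07] disp now [-0.125   0.0557  0.0471] F [0.2 2.6 1.6] 2.65 0.00010780318411688879
```

Contact shows about 2 N. I'll push on slowly.

```bash
python3 -m inch '[{"tx":0.0,"ty":-0.006,"tz":0.0,"rx":0.0,"ry":0.0,"rz":0.0,"grip":0.0},{"tx":0.0,"ty":-0.012,"tz":0.0,"rx":0.0,"ry":0.0,"rz":0.0,"grip":0.0},{"tx":0.0,"ty":-0.017,"tz":0.0,"rx":0.0,"ry":0.0,"rz":0.0,"grip":0.0},{"tx":0.0,"ty":-0.021,"tz":0.0,"rx":0.0,"ry":0.0,"rz":0.0,"grip":0.0},{"tx":0.0,"ty":-0.025,"tz":0.0,"rx":0.0,"ry":0.0,"rz":0.0,"grip":0.0}]';  python3 -m inch '[{"tx":0.0,"ty":-0.001,"tz":0.0,"rx":0.0,"ry":0.0,"rz":0.0,"grip":0.0},{"tx":0.0,"ty":-0.002,"tz":0.0,"rx":0.0,"ry":0.0,"rz":0.0,"grip":0.0},{"tx":0.0,"ty":-0.002,"tz":0.0,"rx":0.0,"ry":0.0,"rz":0.0,"grip":0.0},{"tx":0.0,"ty":-0.002,"tz":0.0,"rx":0.0,"ry":0.0,"rz":0.0,"grip":0.0},{"tx":0.0,"ty":-0.002,"tz":0.0,"rx":0.0,"ry":0.0,"rz":0.0,"grip":0.0}]'; python3 -c "
from h import *
rel(-.125,.0275,.046)"
```

```text
clock: 3.28
tool_pos: [0.4232, -0.005, 0.0469]
orientation: [180.0, -0.0, -166.8]
contact_force: [0.7, 1.6, 2.1]
width: 0.0006
finger_force: 0.9
clock: 3.9
tool_pos: [0.4236, -0.0068, 0.0469]
orientation: [-180.0, -0.0, -166.8]
contact_force: [-0.4, 0.0, -0.2]
width: 0.0005
finger_force: 0.0
t [-0.0001 -0.0022  0.0009] r [-0.  -0.   0.1] disp now [-0.1251  0.0297  0.0469] F [-0.4  0.  -0.2] 3.9 0.00046353310722114854
```

Not at the stop yet. I'll creep on until the force rises.

```bash
python3 -m inch '[{"tx":0.0,"ty":-0.001,"tz":0.0,"rx":0.0,"ry":0.0,"rz":0.0,"grip":0.0},{"tx":0.0,"ty":-0.002,"tz":0.0,"rx":0.0,"ry":0.0,"rz":0.0,"grip":0.0},{"tx":0.0,"ty":-0.003,"tz":0.0,"rx":0.0,"ry":0.0,"rz":0.0,"grip":0.0},{"tx":0.0,"ty":-0.003,"tz":0.0,"rx":0.0,"ry":0.0,"rz":0.0,"grip":0.0},{"tx":0.0,"ty":-0.003,"tz":0.0,"rx":0.0,"ry":0.0,"rz":0.0,"grip":0.0}]';  python3 - <<'E'
from h import *
from station import optics
rel(-.125,.0275,.046)
d=optics.get_image("top"); np.savez("t2.npz",**d); p=d["pixels"]
hsv=cv2.cvtColor(p,cv2.COLOR_RGB2HSV)
m=(hsv[...,0]>22)&(hsv[...,0]<34)&(hsv[...,1]>130)&(hsv[...,2]>100); m[:195]=0;m[250:]=0;m[:,:215]=0;m[:,345:]=0
n,l,s,c=cv2.connectedComponentsWithStats(m.astype(np.uint8))
for i in range(1,n):
    if s[i,4]>10: print((Rd.T@(pts(d,*c[i],z=.05)-[*O,0])).round(4),s[i])
cv2.imwrite("pics/t2.png",cv2.resize(p[120:260,170:340,::-1],None,fx=4,fy=4))
E
```

```text
clock: 4.53
tool_pos: [0.4243, -0.0097, 0.0469]
orientation: [180.0, -0.0, -166.8]
contact_force: [-0.7, 2.2, 0.4]
width: 0.0002
finger_force: 1.3
t [-0.0001  0.0008  0.0009] r [ 0.   -0.    0.09] disp now [-0.1251  0.0267  0.0469] F [-0.7  2.2  0.4] 4.525 0.00024979964526501263
[-0.1139 -0.1437  0.05  ] [320 198   9  27  53]
```

View pics/t2.png

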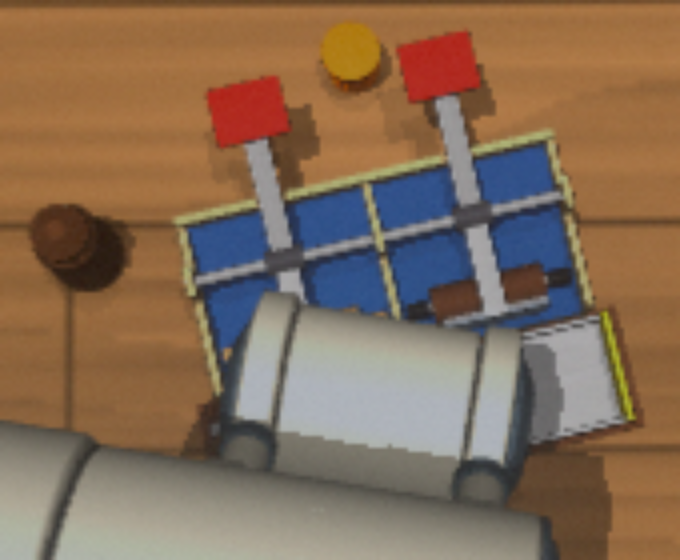

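The tray's right yellow wall is at y=-0.1437, against -0.1435 at the stop, so it is there. A 1.5 mm nudge, then I back off and rise.

```bash
python3 -m inch '[{"tx":0.0,"ty":-0.0015,"tz":0.0,"rx":0.0,"ry":0.0,"rz":0.0,"grip":0.0},{"tx":0.0,"ty":-0.0015,"tz":0.0,"rx":0.0,"ry":0.0,"rz":0.0,"grip":0.0},{"tx":0.0,"ty":0.02,"tz":0.0,"rx":0.0,"ry":0.0,"rz":0.0,"grip":0.0},{"tx":0.0,"ty":0.03,"tz":-0.03,"rx":0.0,"ry":0.0,"rz":0.0,"grip":0.0},{"tx":0.0,"ty":0.03,"tz":-0.09,"rx":0.0,"ry":0.0,"rz":0.0,"grip":0.0}]';  python3 -m inch '[{"tx":0.0,"ty":0.0,"tz":-0.06,"rx":0.0,"ry":0.0,"rz":0.0,"grip":0.0},{"tx":0.0,"ty":0.0,"tz":-0.09,"rx":0.0,"ry":0.0,"rz":0.0,"grip":0.0},{"tx":-0.05,"ty":-0.02,"tz":-0.09,"rx":0.0,"ry":0.0,"rz":0.0,"grip":0.0},{"tx":-0.10,"ty":-0.05,"tz":-0.09,"rx":0.0,"ry":0.0,"rz":0.0,"grip":0.0},{"tx":-0.15,"ty":-0.08,"tz":-0.09,"rx":0.0,"ry":0.0,"rz":0.0,"grip":0.0}]';  python3 -c "
from h import *
rel(.107,-.066,.165)"
```

```text
clock: 5.2
tool_pos: [0.4162, 0.02, 0.1368]
orientation: [179.9, -0.2, -166.8]
contact_force: [1.8, 0.1, -0.2]
width: 0.0003
finger_force: 0.0
clock: 5.82
tool_pos: [0.5834, -0.0249, 0.2271]
orientation: [-180.0, 0.0, -166.8]
contact_force: [0.3, -0.4, -0.2]
width: 0.0002
finger_force: 0.0
t [-0.0805 -0.042   0.0621] r [-0.03  0.02  0.11] disp now [ 0.0264 -0.0241  0.2271] F [ 0.3 -0.4 -0.2] 5.825 0.00021889675412325549
```

```bash
python3 -m inch '[{"tx":-0.03,"ty":-0.015,"tz":0.0,"rx":0.0,"ry":0.0,"rz":0.0,"grip":0.0},{"tx":-0.06,"ty":-0.03,"tz":0.0,"rx":0.0,"ry":0.0,"rz":0.0,"grip":0.0},{"tx":-0.0805,"ty":-0.042,"tz":0.02,"rx":0.0,"ry":0.0,"rz":0.0,"grip":0.0},{"tx":-0.0805,"ty":-0.042,"tz":0.045,"rx":0.0,"ry":0.0,"rz":0.0,"grip":0.0},{"tx":-0.0805,"ty":-0.042,"tz":0.062,"rx":0.0,"ry":0.0,"rz":0.0,"grip":0.0}]';  python3 - <<'E'
from h import *
from station import optics
rel(.107,-.066,.107)
d=optics.get_image("scene")
cv2.imwrite("pics/s3.png",cv2.resize(d["pixels"][130:290,220:420,::-1],None,fx=3.7,fy=3.7))
E
```

```text
clock: 6.45
tool_pos: [0.6693, -0.0468, 0.1635]
orientation: [180.0, -0.1, -166.8]
contact_force: [-0.1, -0.5, 0.5]
width: 0.0006
finger_force: 0.0
t [-0.002  -0.0011  0.0565] r [ 0.02 -0.08  0.09] disp now [ 0.1051 -0.0649  0.1635] F [-0.1 -0.5  0.5] 6.45 0.0006041503703996599
```

View pics/s3.png

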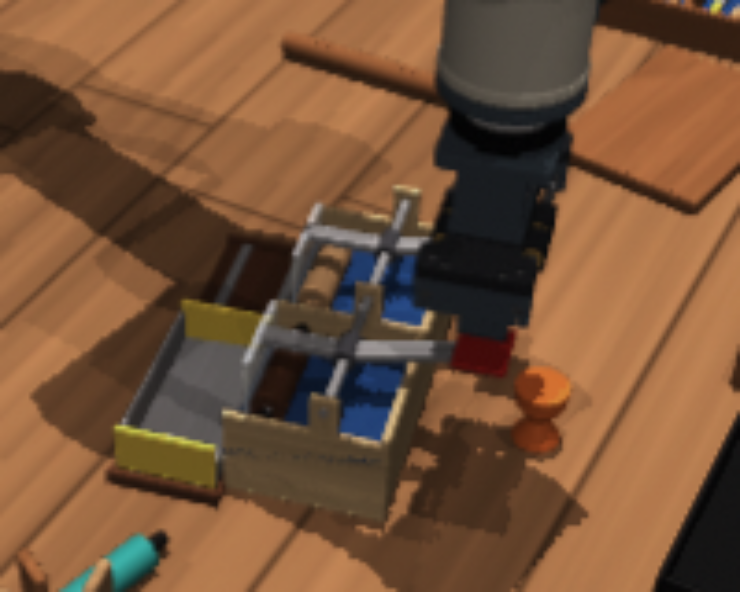

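The tray is at the right end stop and the fingertips are above the right pedal (crop (483,345)). Now I press and hold.

```bash
python3 -m inch '[{"tx":0.0,"ty":0.0,"tz":0.014,"rx":0.0,"ry":0.0,"rz":0.0,"grip":0.0},{"tx":0.0,"ty":0.0,"tz":0.026,"rx":0.0,"ry":0.0,"rz":0.0,"grip":0.0},{"tx":-0.001,"ty":0.0,"tz":0.037,"rx":0.0,"ry":0.0,"rz":0.0,"grip":0.0},{"tx":-0.002,"ty":0.0,"tz":0.048,"rx":0.0,"ry":0.0,"rz":0.0,"grip":0.0},{"tx":-0.003,"ty":0.0,"tz":0.057,"rx":0.0,"ry":0.0,"rz":0.0,"grip":0.0}]'; python3 -m inch '[{"tx":0.0,"ty":0.0,"tz":0.0,"rx":0.0,"ry":0.0,"rz":0.0,"grip":0.0},{"tx":0.0,"ty":0.0,"tz":0.0,"rx":0.0,"ry":0.0,"rz":0.0,"grip":0.0},{"tx":0.0,"ty":0.0,"tz":0.0,"rx":0.0,"ry":0.0,"rz":0.0,"grip":0.0},{"tx":0.0,"ty":0.0,"tz":0.0,"rx":0.0,"ry":0.0,"rz":0.0,"grip":0.0},{"tx":0.0,"ty":0.0,"tz":0.0,"rx":0.0,"ry":0.0,"rz":0.0,"grip":0.0}]'; python3 -m inch '[{"tx":0.0,"ty":0.0,"tz":0.0,"rx":0.0,"ry":0.0,"rz":0.0,"grip":0.0},{"tx":0.0,"ty":0.0,"tz":0.0,"rx":0.0,"ry":0.0,"rz":0.0,"grip":0.0},{"tx":0.0,"ty":0.0,"tz":0.0,"rx":0.0,"ry":0.0,"rz":0.0,"grip":0.0},{"tx":0.0,"ty":0.0,"tz":0.0,"rx":0.0,"ry":0.0,"rz":0.0,"grip":0.0},{"tx":0.0,"ty":0.0,"tz":0.0,"rx":0.0,"ry":0.0,"rz":0.0,"grip":0.0}]';  python3 - <<'E'
from h import *
from station import optics
rel(.108,-.066,.107)
d=optics.get_image("scene")
cv2.imwrite("pics/s4.png",cv2.resize(d["pixels"][130:290,220:420,::-1],None,fx=3.7,fy=3.7))
E
```

```text
clock: 7.12
tool_pos: [0.6731, -0.0463, 0.1099]
orientation: [-179.9, 0.1, -166.8]
contact_force: [-23.6, 0.7, 82.4]
width: 0.0006
finger_force: 37.4
clock: 7.75
tool_pos: [0.673, -0.0463, 0.1116]
orientation: [-179.9, 0.1, -166.8]
contact_force: [-15.1, 0.6, 49.3]
width: 0.0005
finger_force: 22.3
clock: 8.38
tool_pos: [0.6731, -0.0463, 0.1116]
orientation: [-179.9, 0.1, -166.8]
contact_force: [-15.6, 1.4, 49.7]
width: 0.0006
finger_force: 22.3
t [ 0.0009 -0.0007  0.0046] r [-0.09  0.14  0.11] disp now [ 0.1089 -0.0653  0.1116] F [-15.6   1.4  49.7] 8.375 0.0005748279667539257
```

View pics/s4.png

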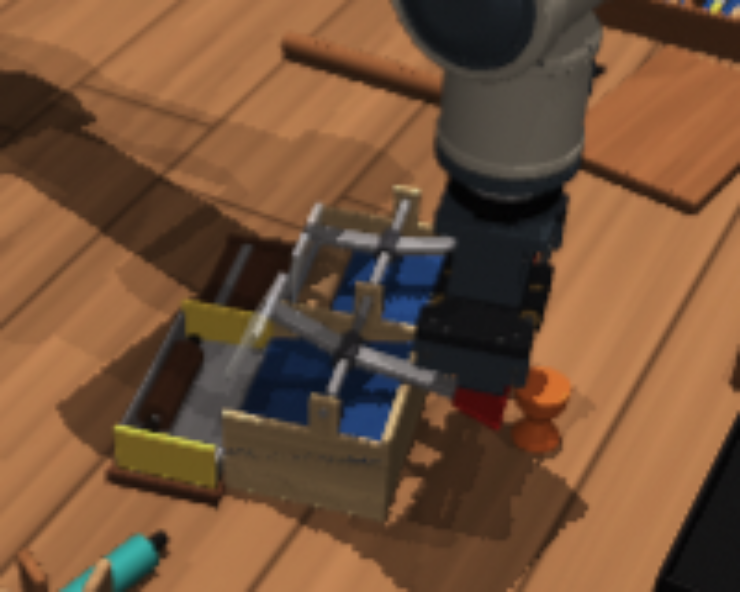

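The dark pin lies in the tray (crop (170,385)) and the gate is up. I'll release gently.

```bash
python3 -m inch '[{"tx":0.001,"ty":0.0,"tz":-0.01,"rx":0.0,"ry":0.0,"rz":0.0,"grip":0.0},{"tx":0.002,"ty":0.0,"tz":-0.021,"rx":0.0,"ry":0.0,"rz":0.0,"grip":0.0},{"tx":0.003,"ty":0.0,"tz":-0.032,"rx":0.0,"ry":0.0,"rz":0.0,"grip":0.0},{"tx":0.003,"ty":0.0,"tz":-0.043,"rx":0.0,"ry":0.0,"rz":0.0,"grip":0.0},{"tx":0.003,"ty":0.0,"tz":-0.06,"rx":0.0,"ry":0.0,"rz":0.0,"grip":0.0}]'; python3 -m inch '[{"tx":0.0,"ty":0.0,"tz":-0.03,"rx":0.0,"ry":0.0,"rz":0.0,"grip":0.0},{"tx":0.0,"ty":0.0,"tz":-0.06,"rx":0.0,"ry":0.0,"rz":0.0,"grip":0.0},{"tx":0.0,"ty":0.0,"tz":-0.08,"rx":0.0,"ry":0.0,"rz":0.0,"grip":0.0},{"tx":0.0,"ty":0.0,"tz":-0.08,"rx":0.0,"ry":0.0,"rz":0.0,"grip":0.0},{"tx":0.0,"ty":0.0,"tz":-0.08,"rx":0.0,"ry":0.0,"rz":0.0,"grip":0.0}]'; python3 - <<'E'
from h import *
from station import optics
rel(.108,-.066,.107)
d=optics.get_image("scene")
cv2.imwrite("pics/s5.png",cv2.resize(d["pixels"][130:290,220:420,::-1],None,fx=3.7,fy=3.7))
E
```

```text
clock: 9.05
tool_pos: [0.6693, -0.0466, 0.1681]
orientation: [180.0, -0.1, -166.8]
contact_force: [-0.3, 0.4, -0.6]
width: 0.0004
finger_force: 0.0
clock: 9.68
tool_pos: [0.6693, -0.0466, 0.2472]
orientation: [180.0, -0.1, -166.8]
contact_force: [-0.2, -1.0, -0.3]
width: 0.0005
finger_force: 0.0
t [-0.0029 -0.0013  0.1402] r [ 0.02 -0.06  0.09] disp now [ 0.1052 -0.0648  0.2472] F [-0.2 -1.  -0.3] 9.675 0.0004722105262658432
```

View pics/s5.png

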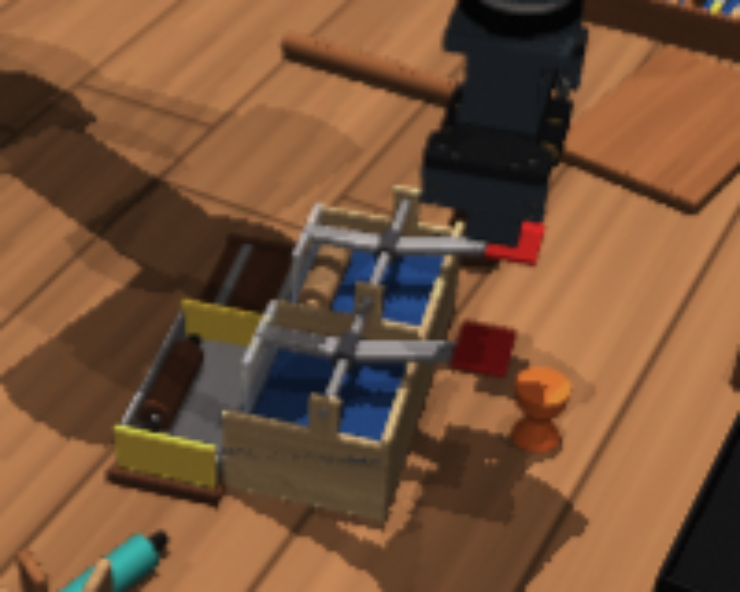

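Both gates are shut, the dark pin is at rest in the tray, the light pin is still in its lane, and the robot is clear. I'm handing in.

```bash
python3 -c "
from station import ticket
print(ticket.hand_in())"
```

```text
the job is handed in; nothing more can be done
None
```

I handed the job in at about 9.7 s: the last picture shows the tray at the right-hand end stop with the dark pin lying in it, both gates shut and the light pin still in its lane; the hand-in gave no verdict.

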